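Push the airline tube home in the bench manifold

ROBOT

A 6-joint arm with a two-finger parallel gripper is mounted at the origin on a cart in front of the work surface, level with it; the furniture and walls round the work are solid. World frame = base frame: x ahead of the robot, y to its left, z up, the work surface at z = 0. Lengths are in m, angles in rad, forces in N, time in s.
With the tool pointing down it reaches from about 0.4 to 0.825 m from the base axis. Payload 7 kg.
Tool frame: the origin (TCP) lies on the centre line of the jaws, within the pads' length; the fingertips stand 19 mm ahead of it and the grasp point (between the pads) is the TCP; y points along the fingers, x is the direction in which the jaws open and shut, and the axes are right-handed (so a half turn about y gives the same grasp; the last joint's range is limited). The gripper opens to 88 mm and grips with 3 to 60 N. Pads are 19 mm wide; open, the fingers measure 130 mm over their backs; the gripper's body (78 mm by 193 mm) begins 47 mm behind the grasp point.
Start: joints at [1.522, 0.359, 0.012, 0, -1.224, -0.288], TCP at [0.223, 0.637, 0.246] pointing down, gripper open.
Joint ranges: [-3.07, 3.07], [-1.43, 2.12], [-1.02, 1.25], [-3.03, 1.67], [-3.05, -0], [-3.03, 3.03]. Speed limits (rad/s): [2.39, 2.39, 3.01, 3.14, 3.14, 3.14].

INTERFACE

Orientations are given as a rotation vector (axis times angle).
In Python, from bench import sensors, vision, workorder gives the robot as it stands. The module is installed in compiled form; this text tells all that it offers.
- The arm moves only by the tool move_arm, never from a script. Its argument "rows" is a list of rows, each a list of 5 numbers: the closure, from 0 (fully open) to 1 (shut), then the shift along the tool's x, y, z in mm, then the turn about the tool's y in rad. In form: [[fingers, dx, dy, dz, roll], ...]. A call has 1 to 5 rows; each row is the pose to reach, as a shift and turn from the pose measured when the call began, along the tool's axes at that moment; what a row does not reach only later rows make up. A row lasts 1/10 s, in which the tool goes at most 50 mm and 8.59 degrees, less where a joint would pass 70% of its speed; a pose out of reach is approached as far as the arm can. A call with a gripper value outside its range is refused whole. The fingers move at their own pace and stop on an object; the grip force is fixed at half the most. Time passes only in rows, so rows that repeat a pose let the fingers close. It gives the time, the measured TCP pose, the force and the opening at its end, in the units of the state.
- sensors.state(): the state, without advancing time (a new reading comes with each control period).
- vision.capture(name): name is "scene" or "top" or "wrist"; returns a dict with "image" (480x640x3 uint8, red, green, blue), "K" (3x3 intrinsics, pixels), "view" (4x4, takes a point from world to camera coordinates). Camera axes: x right, y up, looking along -z (the intrinsics and any distortion apply to the point x, -y, -z); pixel columns grow to the right and rows downward; lengths in m; the calibration is good to about 2 mm. A picture is of the moment at which its call begins. There is no depth.
- workorder.hand_in(): hands the job in, once; it reports no verdict.
The state is a dict: "clock": time; "joint_positions": joint angles; "qvel": joint speeds; "joint_torque": joint torques, N m; "tcp_pos": TCP position; "tool_rot": TCP orientation; "wrist_force": force on the tool from outside, world axes, zero at the start; "ft_torque": the same for the moment, N m; "width": opening from 0.0 (shut) to 1.0 (fully open).
Only numpy, scipy, OpenCV 4.12 (cv2) and the standard library are available. Lean on these libraries where they do the work, as an engineer would, in place of code of your own. Each camera call takes 0.05 s, during which the arm holds its last target.

TASK

Take the blue rigid airline tube out of the rack and push it, upright, into the socket with the blue cone on the air manifold, past the stiff seal until it bottoms. Let go of it there, and leave the thicker grey tube in the rack.

Things in the scene. Friction and masses are not known exactly. Their poses are not given: they have to be found in the camera images.
- blue_tube: Blue rigid tube, 20 mm diameter, 130 mm long, about 60 g, white depth mark 51 to 54 mm above its foot. Stands upright in either of two sockets of a black rack (56 x 190 mm, 45 mm high, holes 28 mm). Origin: centre of its foot, 10 mm above the bench at the start; z runs up the tube, 95 mm of which stands out of the rack. Fully home, its foot is 51 mm below the socket's mouth, the white mark at the rim.
- grey_tube: Thicker grey tube, 26 mm in diameter and 100 mm long, its top 110 mm above the bench, without a mark, upright in the other socket of the rack, 130 mm from the blue one along the rack's length. It is too thick for the manifold socket. Origin: centre of its foot, z up. (A tall guard post stands 0.33 m ahead and 0.46 m left of the base, a screen from 0.31 m right.)
- socket_mouth (a point): Centre of the mouth of the upward push-fit socket, at the rim of its blue cone, 79 mm above the bench, z up. The cone is 46 mm wide inside and narrows over 15 mm to a bore 24 mm wide. It stands on the fixed aluminium manifold bar (60 x 130 mm, 22 mm high), which also has a low black-capped outlet 42 mm from the socket and a brass inlet at one end.
- seal (a joint): Position of the orange seal carrier inside the manifold socket, in m: 0 at the start, with its top 33 mm below the mouth; 0.018 when pushed right down on its stop (51 mm below the mouth). It moves straight down, resists with about 7 N of dry friction the whole way and stays where it is left; the tube's own weight does not move it.
Mind the look-alikes: they are no part of the job. What is shaped like the blue_tube but orange is not meant.

How it is judged:
By the outcome, as a careful person would: the job done as asked, in the order asked, and still so for the second after the job is handed in, with the robot touching nothing.
It also fails if it takes over 48 s, if anything falls off the work surface, if the arm or the gripper's body presses on something with over 40 N, if the wrist force passes 120 N, or if a joint passes its speed limit or range.

## Working session

There is one attempt and no reset: what is moved stays moved. The work goes in short steps, Python scripts to look and compute and a tool call to move; the robot and the scene stay as the last step left them, time stands still between calls to the robot, and variables do not carry over. Pictures are saved under pics/ and viewed, and the job is handed in when it is done.

Besides the shell and the picture viewer there is one more tool, called as name(argument=value, ...) on one line, values as JSON. move_arm: Moves the arm, as the interface text tells. Its arguments: {"type":"object","properties":{"rows":{"type":"array","items":{"type":"array","items":{"type":"number"}}}},"required":["rows"]}

```bash
mkdir -p pics; python3 - <<'E'
from bench import sensors, vision
import cv2
s=sensors.state()
for k in ("clock","joint_positions","tcp_pos","tool_rot","wrist_force","width"):print(k,s[k])
import pickle
for n in ("scene","top","wrist"):
    c=vision.capture(n); cv2.imwrite(f"pics/{n}0.png",c["image"][:,:,::-1]); pickle.dump(c,open(n+"0.pkl","wb"))
    print(n,c.keys(),c["K"].tolist(),c["view"].round(4).tolist())
E
```

```text
clock 0.0
joint_positions [ 1.52211068e+00  3.59387200e-01  1.10442377e-02 -3.46143815e-04
 -1.22410777e+00 -2.88132329e-01]
tcp_pos [0.22292964 0.63662763 0.24461682]
tool_rot [-1.03188928  1.45224583 -1.454206  ]
wrist_force [-1.11571763  0.4204228  -0.36423939]
width 0.9998881175271903
scene dict_keys(['image', 'K', 'view']) [[586.7364667434308, 0.0, 317.6195357079717], [0.0, 586.7364667434308, 242.74527175292954], [0.0, 0.0, 1.0]] [[0.5625, -0.8268, -0.0005, -0.3269], [0.4041, 0.2744, 0.8726, -0.3025], [-0.7213, -0.491, 0.4885, -0.7324], [0.0, 0.0, 0.0, 1.0]]
top dict_keys(['image', 'K', 'view']) [[495.3524733427202, 0.0, 321.7394752744563], [0.0, 495.3524733427202, 237.9811964091107], [0.0, 0.0, 1.0]] [[-0.0025, -0.9992, -0.0389, 0.0145], [0.9814, -0.0099, 0.1919, -0.5635], [-0.1921, -0.0377, 0.9807, -0.9407], [0.0, 0.0, 0.0, 1.0]]
wrist dict_keys(['image', 'K', 'view']) [[393.12123680490447, 0.0, 319.6120261704248], [0.0, 393.12123680490447, 236.86542833863507], [0.0, 0.0, 1.0]] [[-0.3301, -0.944, 0.0018, 0.6742], [0.8984, -0.3147, -0.3062, 0.0394], [0.2896, -0.0995, 0.952, -0.3915], [0.0, 0.0, 0.0, 1.0]]
```

View pics/scene0.png

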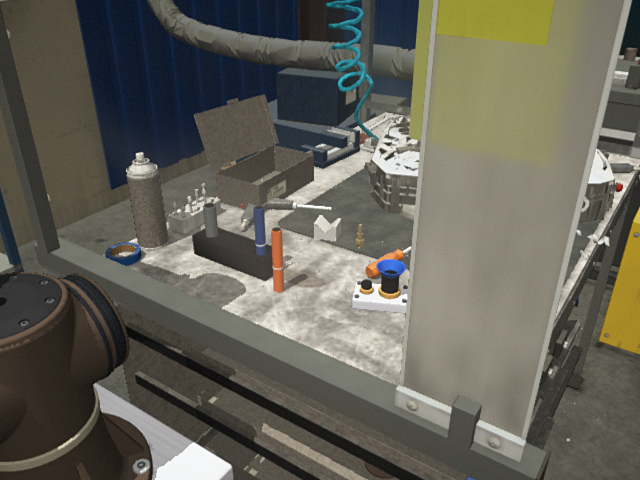

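View pics/top0.png

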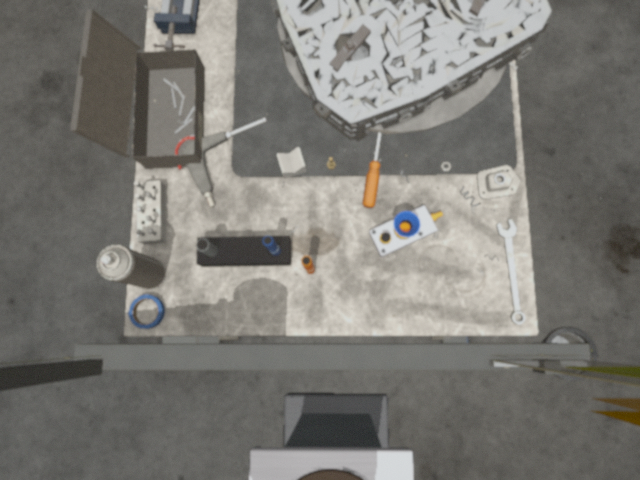

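View pics/wrist0.png

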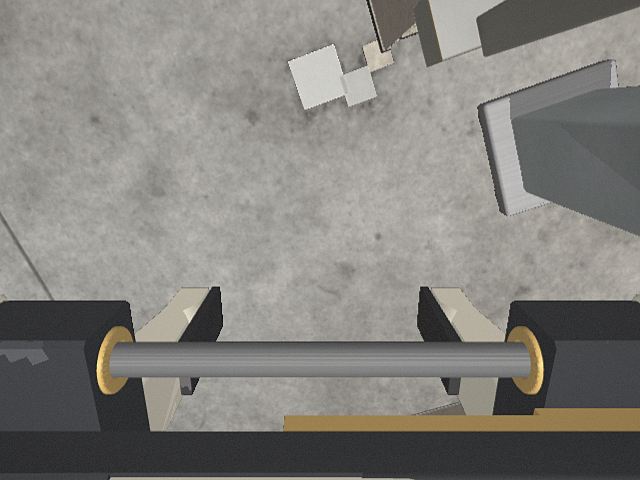

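```bash
python3 - <<'E'
from scipy.spatial.transform import Rotation as R
print(R.from_rotvec([-1.03188928,1.45224583,-1.454206]).as_matrix().round(3))
E
```

```text
[[-0.331 -0.     0.944]
 [-0.944 -0.002 -0.331]
 [ 0.002 -1.     0.   ]]
```

The scene view shows the blue tube at about (260,232) in the right socket of the rack, and the orange decoy beside it at (278,260). The grey tube is at (210,220), and the blue cone at (390,268) is partly cut by the frosted screen. In the top view the blue tube's top is at about (267,242) and the cone at about (406,223). I'll enlarge both to measure.

```bash
python3 - <<'E'
import pickle,cv2,numpy as np
T=pickle.load(open("top0.pkl","rb"));S=pickle.load(open("scene0.pkl","rb"))
a=cv2.resize(T["image"][220:270,190:315],None,fx=6,fy=6,interpolation=cv2.INTER_CUBIC)
b=cv2.resize(T["image"][195:260,360:450],None,fx=6,fy=6,interpolation=cv2.INTER_CUBIC)[:290]
im=np.zeros((600,750,3),np.uint8); im[:300,:750]=a; im[305:595,:540]=b
cv2.imwrite("pics/topz.png",im[:,:,::-1])
c=cv2.resize(S["image"][195:305,190:290],None,fx=4,fy=4,interpolation=cv2.INTER_CUBIC)
d=cv2.resize(S["image"][240:320,340:420],None,fx=4,fy=4,interpolation=cv2.INTER_CUBIC)
im=np.zeros((440,720,3),np.uint8); im[:,:400]=c; im[:320,400:720]=d
cv2.imwrite("pics/scenez.png",im[:,:,::-1])
for n,C in (("T",T),("S",S)):
    V=C["view"]; print(n,(-V[:3,:3].T@V[:3,3]).round(3))
    h=cv2.cvtColor(C["image"],cv2.COLOR_RGB2HSV)
    m=cv2.inRange(h,(105,90,50),(128,255,255))
    k,l,st,ce=cv2.connectedComponentsWithStats(m)
    for i in range(1,k):
        if st[i,4]>25 and 180<ce[i][0]<430 and 190<ce[i][1]<310: print(st[i],ce[i])
E
```

```text
T [ 0.372 -0.027  1.031]
[394 211  26  26 383] [406.74412533 222.13577023]
[262 237  14  15  89] [270.28089888 244.93258427]
S [-0.222 -0.547  0.622]
[254 208  10  36 209] [258.21052632 225.9569378 ]
[256 247   8   8  48] [259.27083333 250.54166667]
[377 259  29  19 392] [390.86479592 267.4005102 ]
```

View pics/topz.png

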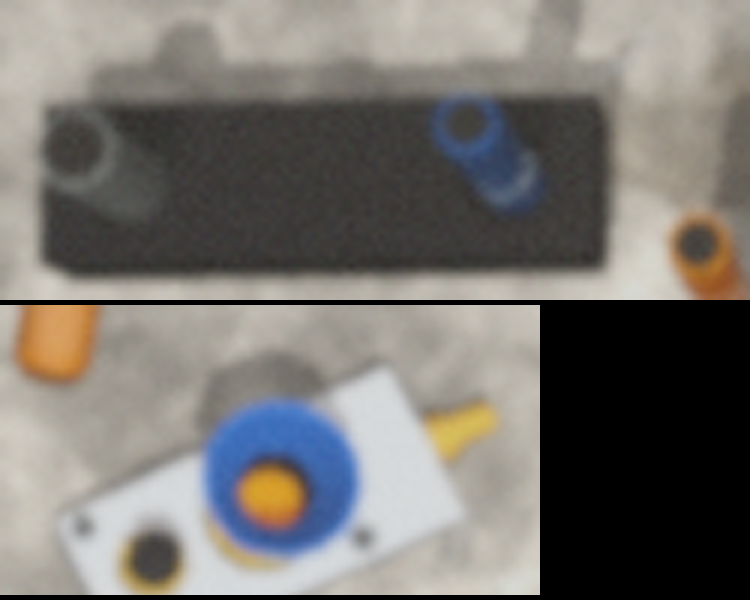

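View pics/scenez.png

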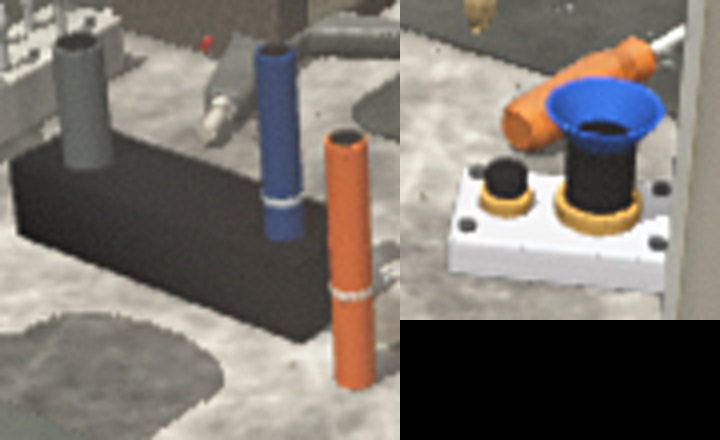

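```bash
cat > h.py <<'E'
import pickle,cv2,numpy as np
def ray(C,p):
    K,V=C["K"],C["view"]; d=np.linalg.inv(K)@[p[0],p[1],1]; d=np.array([d[0],-d[1],-d[2]])
    return -V[:3,:3].T@V[:3,3], V[:3,:3].T@d
def onz(C,p,z):
    o,d=ray(C,p); return o+d*(z-o[2])/d[2]
def proj(C,P):
    c=C["view"][:3,:3]@P+C["view"][:3,3]; q=C["K"]@[c[0],-c[1],-c[2]]; return q[:2]/q[2]
def tri(C1,p1,C2,p2):
    o,d=ray(C1,p1);q,e=ray(C2,p2);s=np.linalg.lstsq(np.c_[d,-e],q-o,rcond=None)[0]
    a=o+d*s[0];b=q+e*s[1];return (a+b)/2,np.linalg.norm(a-b)
E
python3 - <<'E'
from h import *
T=pickle.load(open("top0.pkl","rb"));S=pickle.load(open("scene0.pkl","rb"))
f=.42;g=.38
for n,z,t,s in (("blue",.14,(267.8-f,241-f),(259.2-g,207.5-g)),("cone",.079,(406.8-f,223.7-f),(391.2-g,266.2-g)),("grey",.11,(202.8-f,245-f),(190+79/4-g,195+40/4-g)),("orange",.13,(306.5-f,260.3-f),(190+346/4-g,195+135/4-g))):
    print(n,onz(T,t,z).round(4),onz(S,s,z).round(4),tri(T,t,S,s))
# rack corners z=.045
for p in ((190+45/6,220+103/6),(190+605/6,220+98/6),(190+603/6,220+268/6)): print(onz(T,p,.045).round(3))
# can, post
for p,z in (((118,262),.2),((118,262),.0)): print(onz(T,p,z).round(3))
E
```

```text
blue [0.5431 0.1079 0.14  ] [0.5403 0.1061 0.14  ] (array([0.54326556, 0.10832976, 0.13823379]), np.float64(0.0005092328349803818))
cone [ 0.5866 -0.1559  0.079 ] [ 0.5826 -0.1556  0.079 ] (array([ 0.58624814, -0.15513663,  0.07726289]), np.float64(0.0023324694336946806))
grey [0.5423 0.237  0.11  ] [0.5407 0.2368 0.11  ] (array([0.54212693, 0.23757572, 0.1092367 ]), np.float64(0.000940660487841966))
orange [0.5081 0.0371 0.13  ] [0.5055 0.0384 0.13  ] (array([0.50731032, 0.0381541 , 0.12942774]), np.float64(0.0027347429005778086))
[0.57  0.266 0.045]
[0.57  0.074 0.045]
[0.511 0.074 0.045]
[0.497 0.357 0.2  ]
[0.526 0.449 0.   ]
```

```bash
python3 - <<'E'
from h import *
T=pickle.load(open("top0.pkl","rb"));S=pickle.load(open("scene0.pkl","rb"));W=pickle.load(open("wrist0.pkl","rb"))
for z in (0,.1,.2,.3,.4,.5,.6):
    P=np.array([.33,.46,z]); print(z,proj(T,P).round(),proj(S,P).round(),proj(W,P).round())
print((-W["view"][:3,:3].T@W["view"][:3,3]))
print(onz(S,(145,243),0),tri(T,(116,257),S,(143,165)))
print(onz(T,(130,335),0),onz(T,(535,335),0),onz(T,(145,5),0))
print([onz(S,p,0) for p in ((55,240),(405,385))])
E
```

```text
0 [105. 356.] [ 62. 264.] [470.  17.]
0.1 [ 80. 359.] [ 51. 220.] [529. -19.]
0.2 [ 49. 362.] [ 39. 172.] [ 661. -101.]
0.3 [ 10. 365.] [ 26. 120.] [1241. -458.]
0.4 [-42. 370.] [12. 63.] [-1007.   928.]
0.5 [-112.  376.] [-4.  0.] [-67. 348.]
0.6 [-215.  386.] [-21. -69.] [ 93. 250.]
[0.30050667 0.60989377 0.38361112]
[4.84518423e-01 3.86750239e-01 1.11022302e-16] (array([0.50674398, 0.3752982 , 0.17524158]), np.float64(0.00738448087320934))
[0.37327447 0.41179438 0.        ] [ 0.37118741 -0.41565646  0.        ] [1.14243752 0.43172697 0.        ]
[array([0.38303626, 0.56009771, 0.        ]), array([ 0.40557992, -0.27937856,  0.        ])]
```

The guard post stands right on the straight line to the work, so I'll pull in radially and swing past inside it.

move_arm(rows=[[0, 40, 0, 0, 0], [0, 80, 0, 0, 0], [0, 120, 0, 0, 0], [0, 160, 0, 0, 0], [0, 200, 0, 0, 0]])

```text
clock: 0.65
tcp_pos: [0.1565, 0.4463, 0.2447]
tool_rot: [-1.032, 1.452, -1.454]
wrist_force: [-0.9, -0.8, 0.5]
width: 1.002
```

```bash
cat > st.py <<'E'
from bench import sensors
import numpy as np
from scipy.spatial.transform import Rotation as R
s=sensors.state();M=R.from_rotvec(s["tool_rot"]).as_matrix();p=s["tcp_pos"]
print("t",round(s["clock"],2),"q",np.round(s["joint_positions"],3),"tcp",p.round(4),"r",round(np.hypot(p[0],p[1]),3),"az",np.degrees(np.arctan2(p[1],p[0])).round(1),"F",s["wrist_force"].round(1),"w",round(s["width"]*88,1))
print("x",M[:,0].round(4),"y",M[:,1].round(4),"z",M[:,2].round(4),"xang",np.degrees(np.arctan2(M[1,0],M[0,0])).round(2))
E
python3 st.py; python3 - <<'E'
from h import *
from bench import vision
W=vision.capture("wrist");cv2.imwrite("pics/w1.png",W["image"][:,:,::-1])
W0=pickle.load(open("wrist0.pkl","rb"))
for z in (-.9,-.7,-.5): print(onz(W0,(510,140),z),proj(W0,np.array([.33,.46,z])))
E
```

```text
t 0.65 q [ 1.651e+00  2.200e-02 -4.160e-01 -1.000e-03 -1.135e+00 -4.170e-01] tcp [0.1565 0.4463 0.2447] r 0.473 az 70.7 F [-0.9 -0.8  0.5] w 88.2
x [-0.3307 -0.9437  0.0018] y [-3.0e-04 -1.8e-03 -1.0e+00] z [ 9.437e-01 -3.307e-01  3.000e-04] xang -109.31
[ 0.01537375  0.06564997 -0.9       ] [362.07994967  83.79783282]
[ 0.05980044  0.15044883 -0.7       ] [370.23930227  78.76676842]
[ 0.10422712  0.23524769 -0.5       ] [382.1982054   71.39289764]
```

View pics/w1.png

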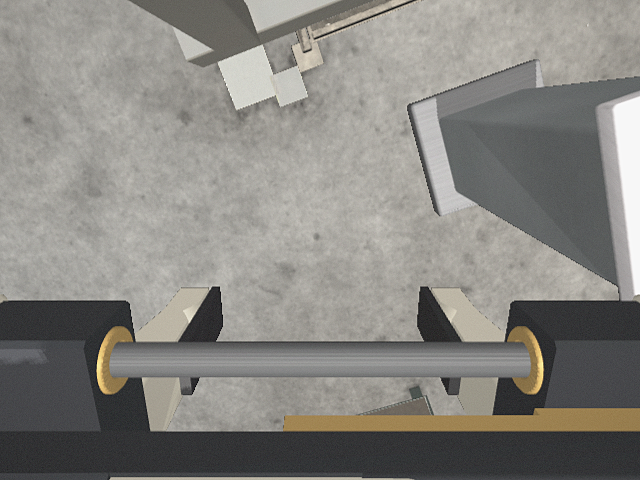

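The wrist view now shows the guard post and rail at upper left (130–260, 0–60) and the cart at right. q1 has changed in a way that fits a 0.19 m lateral arm offset. Next I'll pull in a bit more and turn the wide body tangential.

move_arm(rows=[[0, 10, 0, 0, 0.14], [0, 20, 0, 0, 0.28], [0, 30, 0, 0, 0.42], [0, 40, 0, 0, 0.56], [0, 50, 0, 0, 0.7]])

```text
clock: 1.2
tcp_pos: [0.1388, 0.393, 0.2449]
tool_rot: [-0.522, 1.924, -1.929]
wrist_force: [0.7, -0.3, 0.5]
width: 1.002
```

move_arm(rows=[[0, 0, 0, 0, 0.14], [0, 0, 0, 0, 0.28], [0, 0, 0, 0, 0.42], [0, 0, 0, 0, 0.56], [0, 0, 0, 0, 0.7]])

```text
clock: 1.7
tcp_pos: [0.1387, 0.3928, 0.2448]
tool_rot: [-0.189, -2.123, 2.13]
wrist_force: [-0.7, 0.8, 0.9]
width: 1.001
```

move_arm(rows=[[0, 0, 0, 0, 0.14], [0, 0, 0, 0, 0.28], [0, 0, 0, 0, 0.42], [0, 0, 0, 0, 0.5], [0, 0, 0, 0, 0.5]])

```text
clock: 2.2
tcp_pos: [0.1387, 0.3927, 0.2447]
tool_rot: [-0.646, -1.824, 1.832]
wrist_force: [-0.7, 0.1, -0.5]
width: 1.001
```

```bash
python3 st.py
```

```text
t 2.2 q [ 1.707 -0.082 -0.514 -0.003 -1.142 -2.386] tcp [0.1387 0.3927 0.2447] r 0.416 az 70.5 F [-0.7  0.1 -0.5] w 88.1
x [-7.773e-01  6.291e-01 -2.000e-04] y [-0.0025 -0.0034 -1.    ] z [-0.6291 -0.7773  0.0042] xang 141.02
```

move_arm(rows=[[0, -24, 0, -4, 0], [0, -48, 0, -9, 0], [0, -72, 0, -14, 0], [0, -96, 0, -18, 0], [0, -118, 0, -22, 0]])

```text
clock: 2.7
tcp_pos: [0.245, 0.3349, 0.2447]
tool_rot: [-0.643, -1.826, 1.834]
wrist_force: [-0.0, 1.1, -0.1]
width: 1.001
```

move_arm(rows=[[0, -28, 0, 3, 0], [0, -56, 0, 6, 0], [0, -84, 0, 10, 0], [0, -110, 0, 13, 0], [0, -136, 0, 16, 0]])

```text
clock: 3.2
tcp_pos: [0.3416, 0.2362, 0.2448]
tool_rot: [-0.641, -1.828, 1.835]
wrist_force: [0.6, 0.3, 0.5]
width: 1.001
```

```bash
python3 st.py
```

```text
t 3.2 q [ 1.084e+00 -8.500e-02 -5.170e-01 -1.000e-03 -1.142e+00 -1.758e+00] tcp [0.3416 0.2362 0.2448] r 0.415 az 34.7 F [0.6 0.3 0.5] w 88.1
x [-0.7811  0.6244  0.    ] y [-0.0024 -0.003  -1.    ] z [-0.6244 -0.7811  0.0039] xang 141.36
```

move_arm(rows=[[0, -25, 0, 13, -0.13], [0, -50, 0, 26, -0.26], [0, -75, 0, 39, -0.4], [0, -100, 0, 52, -0.54], [0, -126, 0, 64, -0.674]])

```text
clock: 3.7
tcp_pos: [0.4002, 0.1064, 0.2452]
tool_rot: [-0.012, 2.215, -2.221]
wrist_force: [0.1, -0.3, -0.2]
width: 0.999
```

```bash
python3 st.py
```

```text
t 3.7 q [ 7.420e-01 -8.800e-02 -5.200e-01  1.000e-03 -1.143e+00 -7.340e-01] tcp [0.4002 0.1064 0.2452] r 0.414 az 14.9 F [ 0.1 -0.3 -0.2] w 87.9
x [-1.     -0.0085  0.0022] y [-0.0022 -0.0027 -1.    ] z [ 0.0085 -1.      0.0026] xang -179.51
```

move_arm(rows=[[0, -30, 0, 0, 0.0], [0, -60, 0, 0, 0.0], [0, -90, 0, 0, 0], [0, -120, 0, 0, -0.008], [0, -142, 0, 0, -0.008]])

```text
clock: 4.2
tcp_pos: [0.5439, 0.1074, 0.2443]
tool_rot: [-0.024, 2.21, -2.217]
wrist_force: [-0.3, 1.1, 0.0]
width: 1.001
```

```bash
python3 st.py; python3 - <<'E'
from h import *
from bench import vision
W=vision.capture("wrist");cv2.imwrite("pics/w2.png",W["image"][:,:,::-1]);pickle.dump(W,open("w2.pkl","wb"))
print(-W["view"][:3,:3].T@W["view"][:3,3])
E
```

```text
t 4.2 q [ 5.490e-01  1.640e-01 -2.570e-01  1.000e-03 -1.154e+00 -5.300e-01] tcp [0.5439 0.1074 0.2443] r 0.554 az 11.2 F [-0.3  1.1  0. ] w 88.1
x [-0.9998 -0.0193  0.0028] y [-0.0027 -0.0032 -1.    ] z [ 0.0193 -0.9998  0.0031] xang -178.9
[0.54509067 0.02532626 0.38342869]
```

View pics/w2.png

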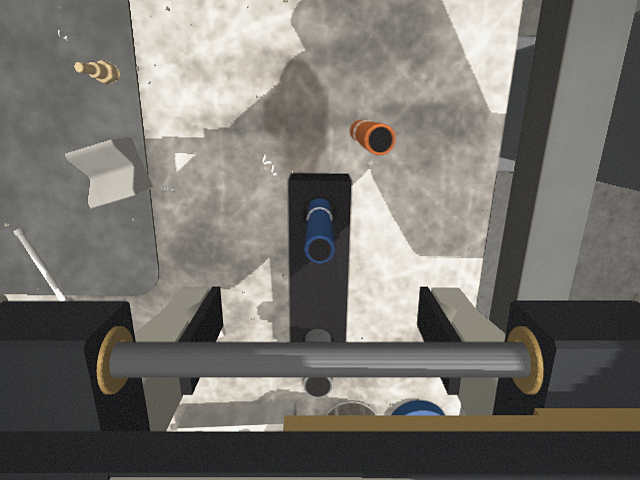

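The wrist view shows the blue tube's top ring at (320,249), centred between the jaws, the orange decoy at (380,138) and the grey tube at (317,384).

```bash
python3 - <<'E'
from h import *
W=pickle.load(open("w2.pkl","rb"))
m=cv2.inRange(cv2.cvtColor(W["image"],cv2.COLOR_RGB2HSV),(105,80,40),(128,255,255));m[:,:290]=0;m[:,350:]=0;m[300:]=0
ys,xs=np.nonzero(m);print(xs.min(),xs.max(),ys.min(),ys.max())
b=ys>236;print(xs[b].min(),xs[b].max())
for p in ((320,249),(319.5,248.5)):print(onz(W,p,.14))
E
```

```text
304 335 198 263
304 335
[0.54202106 0.11073184 0.14      ]
[0.54235583 0.11039058 0.14      ]
```

move_arm(rows=[[0, 1.5, 30, -1, 0.02], [0, 1.5, 60, -1, 0.02], [0, 1.5, 90, -1, 0.02], [0, 1.5, 120, -1, 0.02], [0, 1.5, 138, -1, 0.02]])

```text
clock: 4.75
tcp_pos: [0.543, 0.1075, 0.1035]
tool_rot: [0.007, -2.214, 2.225]
wrist_force: [-0.7, 0.2, -0.0]
width: 0.999
```

```bash
python3 st.py; python3 - <<'E'
from h import *
from bench import vision
C=vision.capture("scene");cv2.imwrite("pics/s2.png",cv2.resize(C["image"][120:320,100:340],None,fx=3,fy=3)[:,:,::-1])
E
```

```text
t 4.75 q [ 0.55   0.3   -0.436  0.002 -0.841 -0.55 ] tcp [0.543  0.1075 0.1035] r 0.554 az 11.2 F [-0.7  0.2 -0. ] w 87.9
x [-1.     -0.0016  0.005 ] y [-0.005  -0.0051 -1.    ] z [ 0.0016 -1.      0.0051] xang -179.91
```

View pics/s2.png

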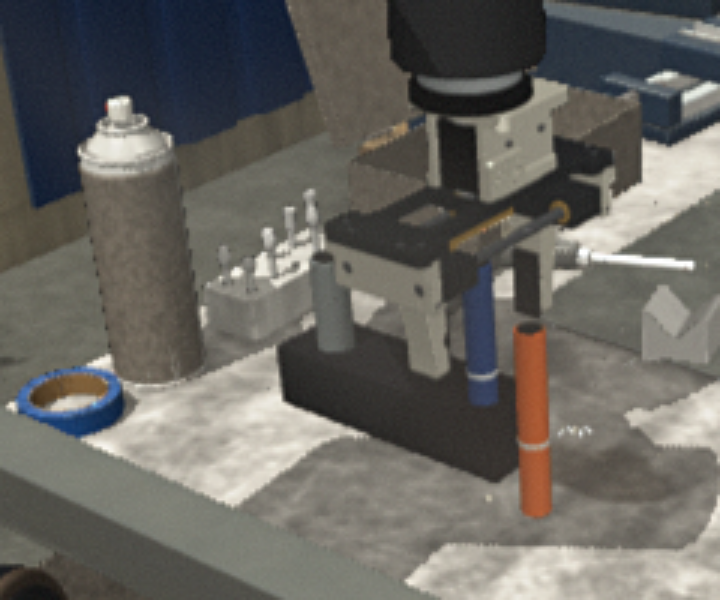

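The jaws straddle the blue tube, with its mark at (482,376), and clear both the orange and the grey tube. Closing.

move_arm(rows=[[0.5, 0, 0, 0, 0], [1, 0, 0, 0, 0], [1, 0, 0, 0, 0], [1, 0, 0, 0, 0], [1, 0, 0, 0, 0]])

```text
clock: 5.3
tcp_pos: [0.5423, 0.1073, 0.1021]
tool_rot: [0.009, -2.213, 2.225]
wrist_force: [-0.4, 0.9, 0.0]
width: 0.605
```

move_arm(rows=[[1, 0, 0, 0, 0], [1, 0, 0, 0, 0], [1, 0, 0, 0, 0], [1, 0, 0, 0, 0], [1, 0, 0, 0, 0]])

```text
clock: 5.8
tcp_pos: [0.5422, 0.1073, 0.1021]
tool_rot: [0.009, -2.212, 2.225]
wrist_force: [-0.7, -0.5, 0.7]
width: 0.226
```

```bash
python3 st.py
```

```text
t 5.8 q [ 0.551  0.301 -0.438  0.002 -0.84  -0.55 ] tcp [0.5422 0.1073 0.1021] r 0.553 az 11.2 F [-0.7 -0.5  0.7] w 19.9
x [-1.     -0.0012  0.0068] y [-0.0068 -0.0056 -1.    ] z [ 0.0013 -1.      0.0056] xang -179.93
```

move_arm(rows=[[1, 0, -20, 0, 0], [1, 0, -50, 0, 0], [1, 0, -80, 0, 0], [1, 0, -110, 0, 0], [1, 0, -135, 0, 0]])

```text
clock: 6.3
tcp_pos: [0.5432, 0.1081, 0.2387]
tool_rot: [0.008, -2.213, 2.225]
wrist_force: [0.3, 0.0, -0.7]
width: 0.223
```

move_arm(rows=[[1, 0, -2, 40, 0], [1, -8, -2, 80, 0], [1, -16, -2, 120, 0], [1, -24, -2, 160, 0], [1, -32, -2, 190, 0]])

```text
clock: 6.8
tcp_pos: [0.5754, -0.084, 0.2415]
tool_rot: [0.008, -2.213, 2.225]
wrist_force: [0.1, 0.6, -0.1]
width: 0.224
```

```bash
python3 st.py;  python3 - <<'E'
from h import *
from bench import vision
for n in("scene","top","wrist"):
    C=vision.capture(n);cv2.imwrite(f"pics/{n}3.png",C["image"][:,:,::-1]);pickle.dump(C,open(n+"3.pkl","wb"))
E
```

```text
t 6.8 q [ 0.194  0.212 -0.204  0.004 -1.162 -0.195] tcp [ 0.5754 -0.084   0.2415] r 0.581 az -8.3 F [ 0.1  0.6 -0.1] w 19.7
x [-1.0e+00 -7.0e-04  6.2e-03] y [-0.0062 -0.0053 -1.    ] z [ 7.0e-04 -1.0e+00  5.3e-03] xang -179.96
```

View pics/scene3.png

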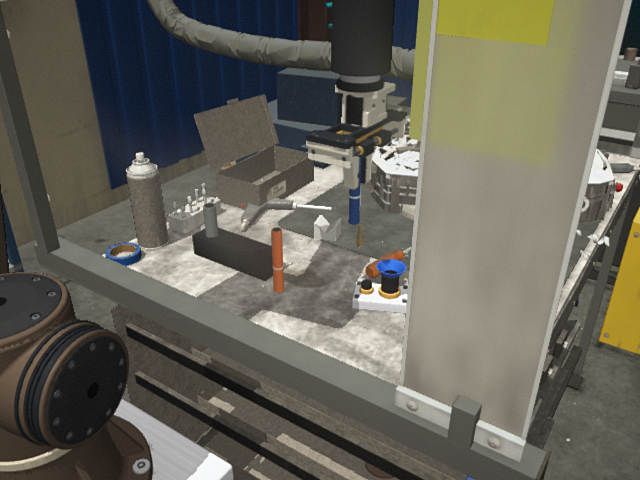

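View pics/wrist3.png

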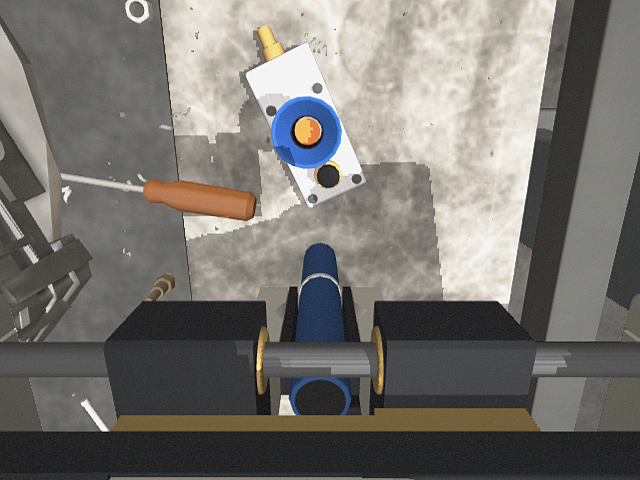

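The wrist view shows the tube held upright with its foot at (320,245), and the cone rim around (306,132). The orange decoy is undisturbed in the scene view.

```bash
python3 - <<'E'
from h import *
W=pickle.load(open("wrist3.pkl","rb"));T=pickle.load(open("top3.pkl","rb"))
h=cv2.cvtColor(W["image"],cv2.COLOR_RGB2HSV);m=cv2.inRange(h,(103,80,40),(128,255,255))
a=m.copy();a[:90]=0;a[175:]=0;a[:,:262]=0;a[:,350:]=0
c=max(cv2.findContours(a,0,1)[0],key=cv2.contourArea);e=cv2.fitEllipse(cv2.convexHull(c));print(e,cv2.boundingRect(c))
# convex hull extremes on plane z=.079 -> circle
pts=np.array([onz(W,p,.079)[:2] for p in cv2.convexHull(c)[:,0].astype(float)])
A=np.c_[2*pts,np.ones(len(pts))];s=np.linalg.lstsq(A,(pts**2).sum(1),rcond=None)[0];print("wrist rim",s[:2],"rad",np.sqrt(s[2]+s[:2]@s[:2]))
h=cv2.cvtColor(T["image"],cv2.COLOR_RGB2HSV);b=cv2.inRange(h,(103,80,40),(128,255,255));b[:,:385]=0;b[:,430:]=0
c=max(cv2.findContours(b,0,1)[0],key=cv2.contourArea)
pts=np.array([onz(T,p,.079)[:2] for p in cv2.convexHull(c)[:,0].astype(float)])
A=np.c_[2*pts,np.ones(len(pts))];s=np.linalg.lstsq(A,(pts**2).sum(1),rcond=None)[0];print("top rim",s[:2],"rad",np.sqrt(s[2]+s[:2]@s[:2]),cv2.boundingRect(c))
# tube in wrist
for r in (243,246,250,256,262,266,270,300,340,400):
    x=np.nonzero(m[r,270:370])[0]+270
    if len(x):print(r,x.min(),x.max())
# predicted axis using TCP and tool axis
for dz in(-.13,-.092,0,.038): print(dz,proj(W,np.array([.5754,-.084,.2415+dz])))
im=T["image"][170:290,330:450];cv2.imwrite("pics/top3z.png",cv2.resize(im,None,fx=5,fy=5)[:,:,::-1])
E
```

```text
((305.8576965332031, 132.01983642578125), (70.52363586425781, 72.42532348632812), 166.0626983642578) (271, 96, 71, 73)
wrist rim [ 0.58331653 -0.15300007] rad 0.0260457808608923
top rim [ 0.58573307 -0.15522494] rad 0.02549300238286031 (403, 211, 17, 27)
243 318 320
246 311 329
250 307 333
256 305 334
262 304 335
266 303 336
270 303 336
300 300 340
340 295 344
400 290 350
-0.13 [316.98725292 234.74448029]
-0.092 [317.13310236 252.67859154]
0 [317.7647442  330.34728006]
0.038 [318.29310418 395.31610159]
```

View pics/top3z.png

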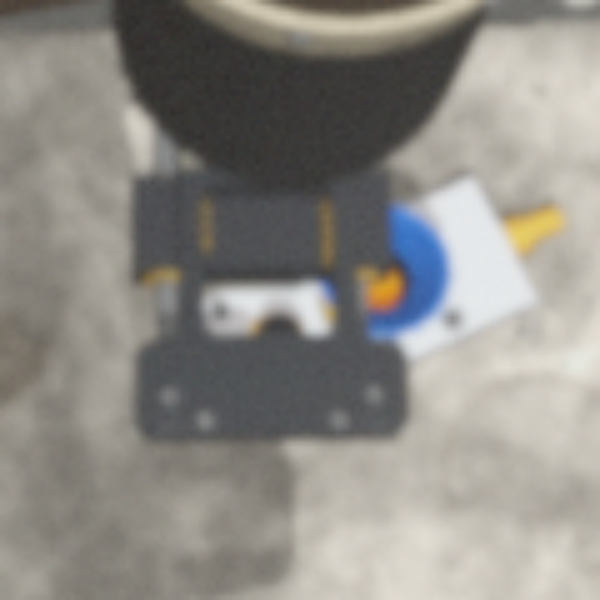

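move_arm(rows=[[1, -3, 0, 20, 0], [1, -6, 0, 40, 0], [1, -9, 20, 60, 0], [1, -10, 40, 72, 0], [1, -10, 62, 72, 0]])

```text
clock: 7.45
tcp_pos: [0.5849, -0.1565, 0.1787]
tool_rot: [0.005, -2.211, 2.223]
wrist_force: [1.0, -0.2, -0.1]
width: 0.22
```

```bash
python3 st.py;  python3 - <<'E'
from h import *
from bench import vision
o=[]
for n,(y,x) in dict(scene=(150,300),wrist=(40,200)).items():
    C=vision.capture(n);pickle.dump(C,open(n+"4.pkl","wb"))
    o.append(cv2.resize(C["image"][y:y+200,x:x+133],None,fx=3,fy=3,interpolation=cv2.INTER_CUBIC) if n=="scene" else cv2.resize(C["image"][40:300,220:393],None,fx=2.308,fy=2.308)[:600,:399])
cv2.imwrite("pics/c4.png",np.hstack([o[0][:600],cv2.resize(o[1],(399,600))])[:,:,::-1])
E
```

```text
t 7.45 q [ 0.064  0.299 -0.238  0.006 -1.041 -0.069] tcp [ 0.5849 -0.1565  0.1787] r 0.605 az -15.0 F [ 1.  -0.2 -0.1] w 19.4
x [-1.      0.0024  0.0065] y [-0.0065 -0.0053 -1.    ] z [-0.0024 -1.      0.0053] xang 179.86
```

View pics/c4.png

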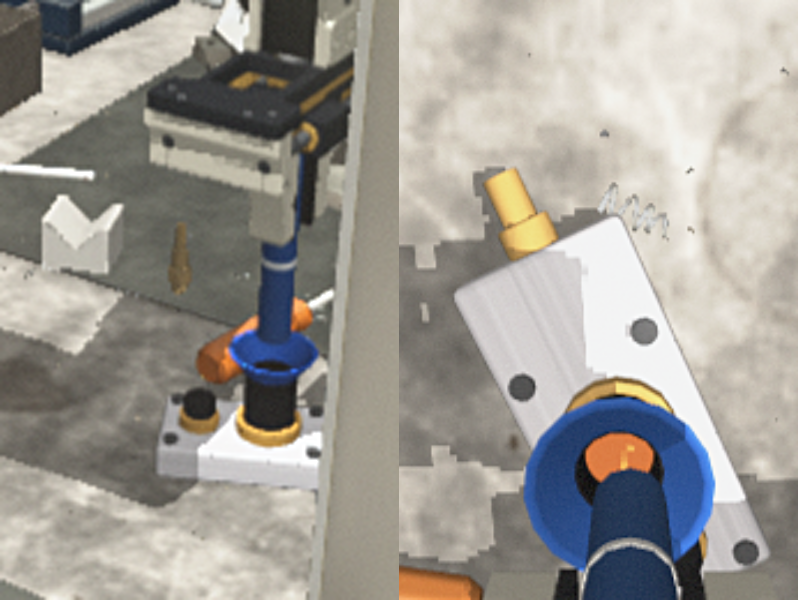

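```bash
python3 - <<'E'
from h import *
def circ(pts):
    A=np.c_[2*pts,np.ones(len(pts))];s=np.linalg.lstsq(A,(pts**2).sum(1),rcond=None)[0];return s[:2],np.sqrt(s[2]+s[:2]@s[:2])
W=pickle.load(open("wrist4.pkl","rb"));S=pickle.load(open("scene4.pkl","rb"))
h=cv2.cvtColor(W["image"],cv2.COLOR_RGB2HSV);m=cv2.inRange(h,(103,90,40),(128,255,255))
for r in range(205,300,6):
    x=np.nonzero(m[r,260:380])[0]+260
    print(r,x.min() if len(x) else None,x.max() if len(x) else None, h[r,300:342:3,2].tolist())
c=max(cv2.findContours(m[:300],0,1)[0],key=cv2.contourArea)[:,0].astype(float)
c=c[(c[:,1]<270)]; hull=cv2.convexHull(c.astype(np.float32))[:,0]; hull=hull[hull[:,1]<268]
print("rim",circ(np.array([onz(W,p,.079)[:2] for p in hull])))
cv2.imwrite("pics/w4z.png",cv2.resize(W["image"][190:310,260:380],None,fx=5,fy=5,interpolation=cv2.INTER_CUBIC)[:,:,::-1])
cv2.imwrite("pics/s4z.png",cv2.resize(S["image"][225:305,350:430],None,fx=7,fy=7,interpolation=cv2.INTER_CUBIC)[:,:,::-1])
for z in(.0867,.13):print(proj(W,np.array([.5849,-.1565,z])),proj(S,np.array([.5849,-.1565,z])))
print("rimcentre nominal",proj(W,np.array([.585,-.156,.079])),proj(S,np.array([.585,-.156,.079])))
E
```

```text
205 None None [208, 186, 130, 116, 132, 174, 114, 108, 133, 250, 246, 244, 244, 244]
211 None None [192, 203, 183, 126, 56, 0, 110, 191, 255, 244, 248, 128, 250, 244]
217 297 334 [164, 146, 132, 125, 118, 112, 111, 122, 141, 152, 164, 170, 232, 252]
223 287 343 [106, 106, 111, 107, 111, 107, 111, 109, 110, 109, 111, 110, 129, 156]
229 281 348 [109, 108, 51, 208, 230, 231, 232, 215, 40, 120, 121, 119, 117, 118]
235 278 352 [53, 226, 221, 220, 221, 219, 229, 233, 222, 225, 76, 131, 150, 146]
241 275 354 [18, 228, 221, 221, 221, 218, 253, 227, 223, 225, 35, 54, 151, 146]
247 275 356 [23, 14, 209, 98, 83, 82, 87, 89, 85, 81, 81, 45, 147, 150]
253 274 355 [34, 17, 77, 83, 80, 87, 83, 89, 87, 79, 83, 69, 163, 157]
259 275 355 [133, 95, 77, 79, 84, 83, 87, 83, 80, 83, 80, 75, 146, 158]
265 277 353 [138, 78, 80, 80, 82, 86, 87, 83, 87, 86, 77, 79, 56, 166]
271 280 350 [142, 68, 80, 84, 83, 86, 85, 84, 82, 81, 77, 76, 57, 172]
277 285 346 [148, 69, 92, 150, 168, 131, 77, 91, 128, 161, 170, 95, 67, 160]
283 293 339 [166, 231, 70, 86, 86, 82, 89, 82, 87, 85, 79, 67, 193, 93]
289 302 337 [242, 74, 77, 85, 84, 83, 84, 85, 86, 83, 80, 81, 73, 248]
295 301 339 [72, 73, 87, 80, 87, 82, 86, 84, 91, 79, 82, 78, 73, 46]
rim (array([ 0.5832427 , -0.15332488]), np.float64(0.026088921717841444))
[312.27126871 251.55424245] [392.12101135 261.68102654]
[311.96143358 280.27682661] [393.66341112 240.21258829]
rimcentre nominal [312.16358441 248.19780245] [391.62895534 265.2999826 ]
```

View pics/w4z.png

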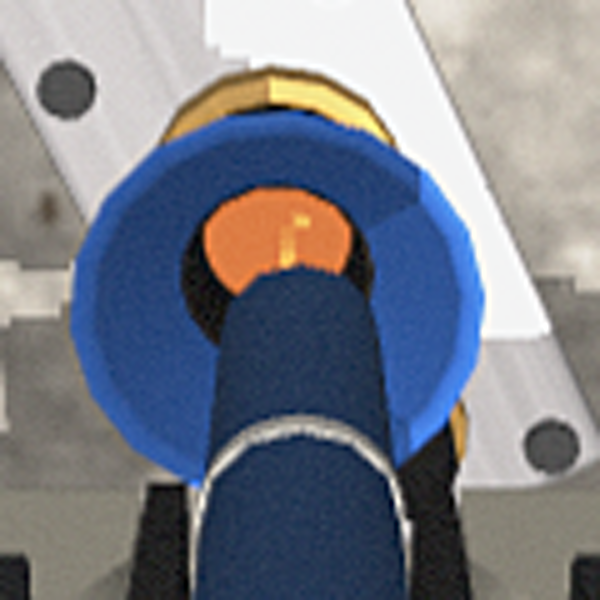

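View pics/s4z.png

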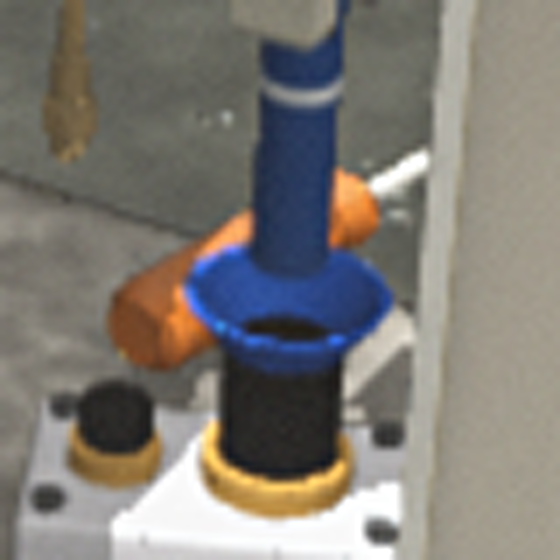

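```bash
python3 st.py; python3 - <<'E'
from h import *
for n in ("wrist0","w2","wrist3","wrist4"):
    V=pickle.load(open(n+".pkl","rb"))["view"];print(n,(-V[:3,:3].T@V[:3,3]).round(4),V[0,:3].round(4),V[2,:3].round(4))
E
```

```text
t 7.55 q [ 0.065  0.301 -0.241  0.004 -1.042 -0.07 ] tcp [ 0.5828 -0.1554  0.176 ] r 0.603 az -14.9 F [-0.9  0.2 -0.4] w 19.6
x [-0.9999  0.0023  0.0127] y [-0.0128 -0.0046 -0.9999] z [-0.0023 -1.      0.0046] xang 179.87
wrist0 [0.3005 0.6099 0.3836] [-0.3301 -0.944   0.0018] [ 0.2896 -0.0995  0.952 ]
w2 [0.5451 0.0253 0.3834] [-0.9998 -0.0198  0.0046] [ 0.0104 -0.3018  0.9533]
wrist3 [ 0.5757 -0.1667  0.3803] [-1.      0.0016  0.0088] [ 0.0079 -0.2993  0.9541]
wrist4 [ 0.5834 -0.2375  0.3136] [-0.9999  0.0025  0.0142] [ 0.0128 -0.3009  0.9536]
```

The arm had still been settling when I took those pictures, and the TCP is now at x = 0.5828. That explains why the two views disagreed. The rim, in the tube's frame, is about (0.585, -0.1565). I'll correct sideways, then lower to just above the seal.

move_arm(rows=[[1, -2.7, 0, 1, 0], [1, -2.7, 0, 1, 0], [1, -2.8, 10, 1, 0], [1, -2.9, 20, 1, 0], [1, -3, 28, 1, 0]])

```text
clock: 8.05
tcp_pos: [0.5851, -0.1563, 0.1471]
tool_rot: [0.012, -2.209, 2.219]
wrist_force: [-0.3, 0.1, -0.8]
width: 0.223
```

```bash
python3 st.py;  python3 - <<'E'
from h import *
from bench import vision
o=[]
W=vision.capture("wrist");S=vision.capture("scene")
a=cv2.resize(W["image"][190:310,260:380],(400,400),interpolation=cv2.INTER_CUBIC)
b=cv2.resize(S["image"][215:315,340:440],(400,400),interpolation=cv2.INTER_CUBIC)
cv2.imwrite("pics/c5.png",np.hstack([a,b])[:,:,::-1])
E
python3 st.py
```

```text
t 8.05 q [ 0.063  0.332 -0.269  0.004 -0.983 -0.068] tcp [ 0.5851 -0.1563  0.1471] r 0.606 az -15.0 F [-0.3  0.1 -0.8] w 19.6
x [-0.9999  0.0023  0.0132] y [-0.0132 -0.0044 -0.9999] z [-0.0022 -1.      0.0044] xang 179.87
t 8.15 q [ 0.063  0.333 -0.27   0.004 -0.984 -0.068] tcp [ 0.5844 -0.1564  0.1463] r 0.605 az -15.0 F [-1.4 -0.1 -0.9] w 19.8
x [-0.9999  0.0025  0.0155] y [-0.0155 -0.0044 -0.9999] z [-0.0024 -1.      0.0045] xang 179.86
```

View pics/c5.png

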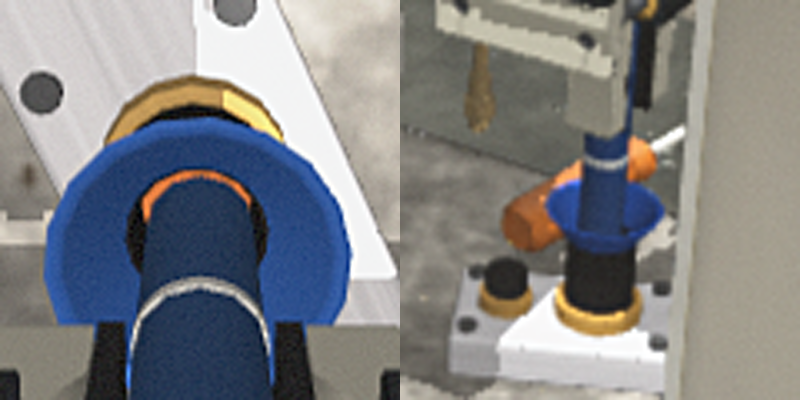

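The tube is centred in the bore just above the seal with no side load. Pushing now.

move_arm(rows=[[1, -1, 6, 0, 0], [1, -1.2, 12, 0, 0], [1, -1.3, 18, 0, 0], [1, -1.4, 23, 0, 0], [1, -1.4, 27, 0, 0]])

```text
clock: 8.65
tcp_pos: [0.5858, -0.1567, 0.1199]
tool_rot: [0.014, -2.208, 2.219]
wrist_force: [-2.5, 1.6, 12.5]
width: 0.221
```

```bash
python3 st.py
```

```text
t 8.65 q [ 0.063  0.361 -0.296  0.005 -0.928 -0.068] tcp [ 0.5858 -0.1567  0.1199] r 0.606 az -15.0 F [-2.5  1.6 12.5] w 19.5
x [-0.9999  0.0021  0.0144] y [-0.0144 -0.0048 -0.9999] z [-0.002  -1.      0.0049] xang 179.88
```

move_arm(rows=[[1, 0, 1, 0, 0], [1, 0, 2, 0, 0], [1, 0, 3, 0, 0], [1, 0, 4, 0, 0]])

```text
clock: 9.05
tcp_pos: [0.5866, -0.1572, 0.1196]
tool_rot: [0.012, -2.208, 2.222]
wrist_force: [-8.9, 3.2, 31.7]
width: 0.219
```

```bash
python3 st.py;  python3 - <<'E'
from h import *
from bench import vision
W=vision.capture("wrist");S=vision.capture("scene")
a=cv2.resize(W["image"][190:310,260:380],(400,400),interpolation=cv2.INTER_CUBIC)
b=cv2.resize(S["image"][215:315,340:440],(400,400),interpolation=cv2.INTER_CUBIC)
cv2.imwrite("pics/c6.png",np.hstack([a,b])[:,:,::-1])
E
python3 st.py
```

```text
t 9.05 q [ 0.063  0.361 -0.298  0.007 -0.924 -0.068] tcp [ 0.5866 -0.1572  0.1196] r 0.607 az -15.0 F [-8.9  3.2 31.7] w 19.3
x [-9.999e-01  7.000e-04  1.190e-02] y [-0.0119 -0.0064 -0.9999] z [-6.0e-04 -1.0e+00  6.4e-03] xang 179.96
t 9.15 q [ 0.063  0.361 -0.298  0.007 -0.924 -0.068] tcp [ 0.5866 -0.1572  0.1197] r 0.607 az -15.0 F [-8.5  3.3 26.1] w 19.4
x [-9.999e-01  7.000e-04  1.160e-02] y [-0.0117 -0.0063 -0.9999] z [-6.0e-04 -1.0e+00  6.3e-03] xang 179.96
```

View pics/c6.png

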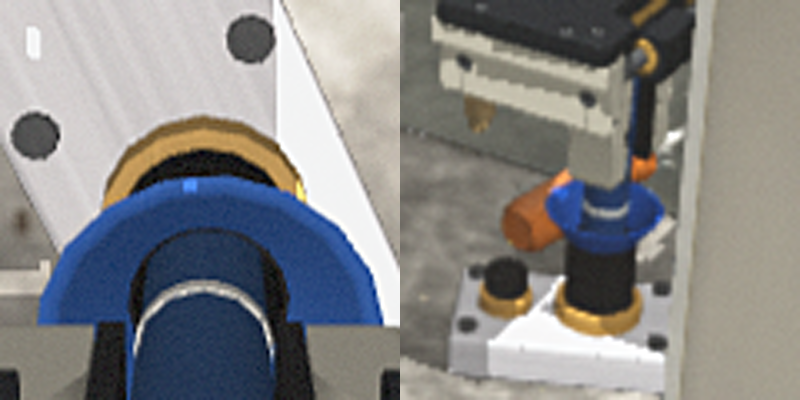

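The force rose to 32 N with no further travel, at TCP z = 0.1196 against 0.120 expected for home. The white mark sits at rim level at (605,212) in the scene crop. Releasing.

move_arm(rows=[[1, 0, 0, 0, 0], [0.5, 0, 0, 0, 0], [0, 0, 0, 0, 0], [0, 0, 0, 0, 0], [0, 0, 0, 0, 0]])

```text
clock: 9.65
tcp_pos: [0.5864, -0.1572, 0.1191]
tool_rot: [0.013, -2.208, 2.222]
wrist_force: [0.2, -0.9, 0.4]
width: 0.526
```

move_arm(rows=[[0, 0, 0, 0, 0], [0, 0, 0, 0, 0], [0, 0, 0, 0, 0], [0, 0, 0, 0, 0]])

```text
clock: 10.05
tcp_pos: [0.5864, -0.1572, 0.1191]
tool_rot: [0.013, -2.208, 2.222]
wrist_force: [0.2, 0.1, -0.5]
width: 0.887
```

```bash
python3 st.py
```

```text
t 10.05 q [ 0.063  0.362 -0.298  0.007 -0.923 -0.068] tcp [ 0.5864 -0.1572  0.1191] r 0.607 az -15.0 F [ 0.2  0.1 -0.5] w 78.1
x [-9.999e-01  8.000e-04  1.250e-02] y [-0.0125 -0.0063 -0.9999] z [-8.0e-04 -1.0e+00  6.3e-03] xang 179.95
```

Rise clear, then move back toward +y for the final look.

move_arm(rows=[[0, 0, -30, 0, 0], [0, 0, -60, 0, 0], [0, 0, -90, 0, 0], [0, 0, -120, 0, 0], [0, 0, -140, 0, 0]])

```text
clock: 10.55
tcp_pos: [0.5887, -0.1564, 0.2617]
tool_rot: [0.01, -2.209, 2.224]
wrist_force: [0.6, -0.2, 0.1]
width: 1.0
```

move_arm(rows=[[0, 0, 0, -40, 0], [0, 0, 0, -80, 0], [0, 0, 0, -120, 0], [0, 0, 0, -150, 0], [0, 0, 0, -150, 0]])

```text
clock: 11.05
tcp_pos: [0.5889, -0.0034, 0.2608]
tool_rot: [0.013, -2.211, 2.225]
wrist_force: [-0.7, -0.1, -0.9]
width: 1.001
```

```bash
python3 st.py;  python3 - <<'E'
from h import *
from bench import vision
T=vision.capture("top");S=vision.capture("scene")
pickle.dump(T,open("T9.pkl","wb"));pickle.dump(S,open("S9.pkl","wb"))
a=cv2.resize(T["image"][170:270,350:450],(400,400),interpolation=cv2.INTER_CUBIC)
b=cv2.resize(S["image"][215:315,330:430],(400,400),interpolation=cv2.INTER_CUBIC)
cv2.imwrite("pics/c9.png",np.hstack([a,b])[:,:,::-1]);cv2.imwrite("pics/s9.png",S["image"][:,:,::-1])
for z in (.079,.158):
    P=np.array([.5855,-.1565,z]);print(z,proj(T,P),proj(S,P))
E
```

```text
t 11.05 q [ 0.328  0.214 -0.155  0.003 -1.212 -0.326] tcp [ 0.5889 -0.0034  0.2608] r 0.589 az -0.3 F [-0.7 -0.1 -0.9] w 88.1
x [-1.     -0.0026  0.0094] y [-0.0093 -0.0061 -0.9999] z [ 0.0027 -1.      0.0061] xang -179.85
0.079 [406.72012565 223.80312037] [392.01291261 265.2608726 ]
0.158 [412.39324551 214.15798207] [394.86006608 225.7117812 ]
```

View pics/c9.png

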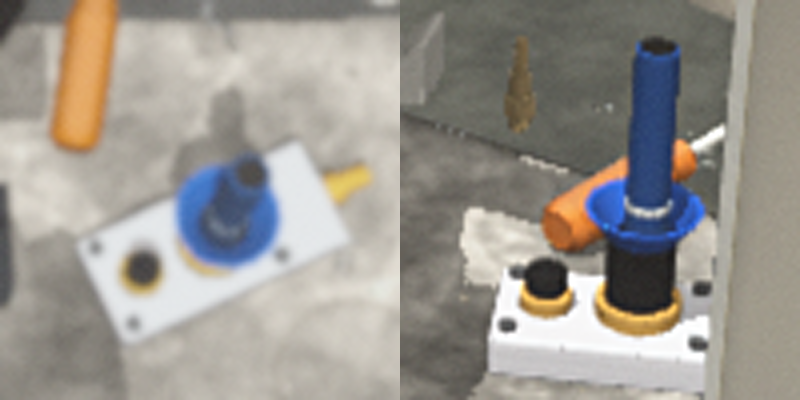

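View pics/s9.png

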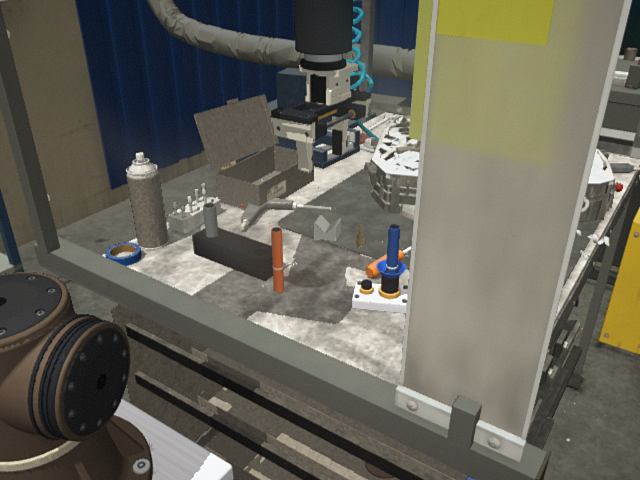

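The tube stands upright in the blue cone with its top at (394,226) in the scene image; I predicted (395,226) for fully home. The mark is at the rim, and the grey and orange tubes are untouched. Handing in.

```bash
python3 -c "
from bench import workorder
print(workorder.hand_in())"
```

```text
the job is handed in; nothing more can be done
None
```

The blue tube is in the blue-cone socket, pushed past the seal until it bottomed and released there. The gripper has moved well clear, and I handed the job in after about 11 s on the robot's clock. I swung the arm in past the inside of the guard post and gripped the tube with the jaws along x.

**Bottomed:** the push force rose to about 32 N with no further travel. TCP height was 0.1196 m, against 0.120 m expected for fully home. I had no direct reading of the seal joint.

**Final pictures:** the tube stands upright with its white mark at the rim. Its top is within about 1 px of the fully-home position, roughly 1 mm low in the scene view. That camera read the tube's top low by a similar amount at the start. The grey tube is still in the rack and the orange tube has not moved.

**Disagreement along the way:** the wrist and scene views differed by about 3 mm over the socket because the arm was still settling. I read the position again and corrected sideways before inserting. The tool's lean grew to about 0.9° during the insertion; I could not correct it with the moves available.

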